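# Clear the chopping board round the sandwich

## Robot

A 6-joint arm with a two-finger parallel gripper is mounted at the origin on the work surface. World frame = base frame: x ahead of the robot, y to its left, z up, the work surface at z = 0. Lengths are in m, angles in rad, forces in N, time in s.
With the tool pointing down it reaches from about 0.35 to 0.875 m from the base axis. Payload 4.2 kg.
Tool frame: the origin (TCP) lies midway between the tips of the shut fingers; the grasp point (between the pads) lies 19 mm behind it; z points along the fingers, y is the line along which they close (so a half turn about z gives the same grasp; the last joint's range is limited). The gripper opens to 87 mm and grips with 3 to 60 N. Pads are 19 mm wide; open, the fingers measure 117 mm over their backs; the gripper's body (75 mm by 190 mm) begins 51 mm behind the grasp point.
Start: joints at [1.416, 0.385, 0.008, 0, -1.194, -0.259], TCP at [0.251, 0.572, 0.223] pointing down, gripper open.
Joint ranges: [-3.14, 3.14], [-1.21, 2.06], [-1.07, 1.41], [-3.16, 2.05], [-2.99, -0.16], [-3.1, 3.1]. Speed limits (rad/s): [2.79, 2.79, 3.14, 3.14, 3.14, 3.14].

## Interface

Orientations are given as a unit quaternion [w, x, y, z].
In Python, from bench import robot gives the robot as it stands.
- The arm moves only by the shell command python3 drive.py [FORCE], which reads ROWS from standard input. ROWS is a JSON list of rows, 1 to 12 of them, each an object with the fields ax, ay, az (a rotation vector in units of 0.25 rad), sx, sy, sz (the shift in cm), finger_gap (the finger opening in m); a field left out counts as zero (the opening has to be given); each row shifts and turns the commanded pose from where the row before left it, along the tool's axes as they then stand; what a row does not reach is not made up. A row lasts 1/8 s, in which the tool goes at most 0.0625 m and 0.188 rad, less where a joint would pass 70% of its speed; a pose out of reach is approached as far as the arm can. The fingers move at their own pace and stop on an object; FORCE is the grip in N (left out, the last holds). Time passes only in rows, so rows that do not move let the fingers close. It prints the time, the measured TCP pose, the force, the opening and the grip force at its end. Input that does not fit is refused with a message, and nothing moves.
- robot.observe(): the state, without advancing time (a new reading comes with each control period).
- robot.get_image(name): name is "scene" or "side" or "wrist"; returns the picture (400x640x3 uint8, blue, green, red); there is no depth.
- robot.camera_info(name): a dict with "mtx" (3x3 intrinsics, pixels), "cam_to_world" (4x4, takes a point from camera to world coordinates); the wrist camera has in their place "mount" (4x4, takes a point from camera to tool coordinates, whose origin is the TCP and whose axes are the flange's). Camera axes: x right, y down, z forward; pixel columns grow to the right and rows downward; lengths in m; the calibration is good to about 2 mm. A picture is of the moment at which its call begins: read the wrist's pose just before it. camera_info takes no time and is no camera call.
- robot.hand_in(): hands the job in; it is judged then, once.
The state is a dict: "time_s": time; "joints": joint angles; "joint_vel": joint speeds; "effort": joint torques, N m; "ee_pos": TCP position; "orientation": TCP orientation; "force": force on the tool from outside, world axes, zero at the start; "ft_torque": the same for the moment, N m; "grip_width": finger opening in m; "grip_force": force on a finger pad.
Only numpy, scipy, OpenCV 4.12 (cv2) and the standard library are available. Lean on these libraries where they do the work, as an engineer would, in place of code of your own. Each camera call takes 0.05 s, during which the arm holds its last target. There are 200 camera calls.

## Task

Clear the chopping board so that the sandwich can be cut: put the spoon and the slotted turner into the utensil crock, handles down and heads up out of it, and set the pear and the clementine gently in the fruit bowl. Leave the sandwich and the bread knife on the board, and leave the pepper mill, the bottle, the crock and the bowl standing where they are.

Things in the scene. Friction and masses are not known exactly. Their poses are not given: they have to be found in the camera images.
- board: Pale wooden chopping board, fixed to the counter, 440 (x) x 400 (y) x 25 mm thick. Origin: centre of its underside, so its top is 25 mm above the counter. The tools, the fruit, the sandwich and the knife lie on it.
- crock: Open round white stoneware crock with a thin grey line near its foot, 120 mm across, 130 mm tall, wall 6 mm (108 mm inside), inner floor 8 mm up; loose, 0.9 kg. Origin: centre of its underside, z up. It stands beside the board, to the robot's left or right.
- crock_floor (a point): Centre of the crock's inner floor, 8 mm above the counter.
- bowl: Open round white fruit bowl, 190 mm across the rim, 65 mm tall, wall 6 mm; flaring: about 100 mm across at the foot and 156 mm at 22 mm up; inner floor 7 mm up, about 90 mm across; loose, 0.7 kg. Origin: centre of its underside. It stands on the other side of the board from the crock.
- bowl_floor (a point): Centre of the bowl's inner floor, 7 mm above the counter.
- spoon: Wooden spoon, 200 mm long, lying flat on the board. Origin: centre of its underside; x runs along it to the head, z up. Straight handle 16 mm wide, 14 mm thick, from x = -100 to +48 mm; round dished head 54 mm across, 16 mm high, centred at x = +73 mm. About 60 g (0.7 to 1.4 times); balances near x = +6 mm.
- spoon_handle_end (a point): Free end of the spoon's handle (x = -98, z = 7 mm).
- spoon_head (a point): Middle of the spoon's head (x = +70, z = 4 mm).
- turner: Slotted turner, 200 mm long, lying flat on the board. Origin: centre of its underside; x runs along it to the head, z up. Black handle 18 mm wide, 14 mm thick, from x = -100 to +18 mm, then a steel neck 16 mm wide and 7 mm high to x = +28 mm, then a flat steel blade with three slots, 64 mm wide, 4 mm thick, from x = +28 to +100 mm. About 90 g (0.7 to 1.4 times); balances near x = +10 mm.
- turner_handle_end (a point): Free end of the turner's handle (x = -98, z = 7 mm).
- turner_head (a point): Middle of the turner's blade (x = +70, z = 4 mm).
- pear: Pear standing on its base, round in plan: 62 mm across at 24 mm up, 40 mm across at 60 mm up, 28 mm at 74 mm, 81 mm tall plus a thin stalk to 94 mm that cannot be touched. Origin: centre of its base, z towards the stalk. About 130 g (0.7 to 1.4 times). It tips over if nudged.
- pear_center (a point): Middle of the pear's thick part, on its axis 32 mm above its base.
- clementine: Clementine, round in plan, 62 mm across at half height, 49 mm tall, on its flattened base. Origin: centre of its base, z up. About 90 g (0.7 to 1.4 times).
- clementine_center (a point): Middle of the clementine, on its axis 25 mm above its base.
- sandwich: Sandwich lying on the board, 108 (x) x 100 (y) x 34 mm tall, loose. Origin: centre of its underside. To be left alone.
- knife: Bread knife, steel blade and dark wooden handle, lying at the board's far end, about across it. x runs along it to the blade's tip: handle 24 mm wide, 16 mm thick from x = -150 to -35 mm, blade 28 mm wide and 3 mm thick to x = +150 mm. Origin: underside, mid-length. Loose; to be left alone.
- mill: Dark wooden pepper mill, round, 56 mm across the foot and 52 mm across the head, 186 mm tall, standing close beyond the crock. Origin: centre of its underside. Loose, 0.35 kg; to be left standing.
- bottle: Closed green glass bottle, 66 mm across, 230 mm tall, standing close beyond the bowl. Origin: centre of its underside. Loose, 0.6 kg; to be left standing.

How it is judged:
By the outcome, as a careful person would: the job done as asked, in the order asked, and still so for the second after the job is handed in, with the robot touching nothing.
It also fails if it takes over 72 s, if anything falls off the work surface, if the arm or the gripper's body presses on something with over 40 N, if the wrist force passes 120 N, or if a joint passes its speed limit or range.

## Working session

There is one attempt and no reset: what is moved stays moved. The work goes in short steps, Python scripts to look and compute and a shell command to move; the robot and the scene stay as the last step left them, time stands still between calls to the robot, and variables do not carry over. Pictures are saved under pics/ and viewed, at most 10 in all, crops included, and the job is handed in when it is done.

```bash
ls; mkdir -p pics
python3 - <<'E'
from bench import robot
import cv2,numpy as np
for n in("scene","side"):
    cv2.imwrite(f"pics/{n}0.png",robot.get_image(n)); c=robot.camera_info(n); print(n,np.round(c["mtx"],1).tolist(),np.round(c["cam_to_world"],3).tolist())
print(robot.camera_info("wrist"))
o=robot.observe(); print(o)
E
```

```text
bench.py
drive.py
pics
scene [[472.0, 0.0, 320.6], [0.0, 472.0, 199.6], [0.0, 0.0, 1.0]] [[0.717, 0.581, -0.384, 1.106], [0.696, -0.587, 0.412, -0.513], [0.014, -0.563, -0.826, 1.047], [0.0, 0.0, 0.0, 1.0]]
side [[390.7, 0.0, 315.9], [0.0, 390.7, 197.5], [0.0, 0.0, 1.0]] [[0.794, -0.367, 0.484, 0.123], [-0.607, -0.493, 0.623, -0.674], [0.01, -0.789, -0.614, 0.729], [0.0, 0.0, 0.0, 1.0]]
{'mtx': array([[294.80445351,   0.        , 319.56182813],
       [  0.        , 294.80445351, 200.30575724],
       [  0.        ,   0.        ,   1.        ]]), 'mount': array([[-4.22577506e-04, -9.65976918e-01, -2.58627947e-01,
         7.03631946e-02],
       [ 9.99999909e-01, -3.93739902e-04, -1.63299484e-04,
        -2.89890700e-04],
       [ 5.59113901e-05, -2.58627992e-01,  9.65976997e-01,
        -1.62173839e-01],
       [ 0.00000000e+00,  0.00000000e+00,  0.00000000e+00,
         1.00000000e+00]])}
{'time_s': 0.1, 'joints': array([ 1.41562779e+00,  3.85479170e-01,  6.74811201e-03, -4.36858758e-04,
       -1.19403531e+00, -2.58592326e-01]), 'joint_vel': array([-0.0008343 , -0.00033226,  0.00388267,  0.00019521, -0.00018434,
       -0.00057258]), 'effort': array([-1.17882279e-03, -3.91690099e+01,  1.87936288e+01,  4.23197016e+00,
        1.34909997e-02, -7.52485835e-05]), 'ee_pos': array([0.25105433, 0.57175335, 0.2215634 ]), 'orientation': array([ 9.94198516e-04,  9.78659413e-01, -2.05486596e-01, -1.51843739e-04]), 'force': array([-0.52347228, -0.70178067, -0.47781405]), 'ft_torque': array([ 0.01443074, -0.00976059,  0.00939092]), 'grip_force': 0.0, 'grip_width': 0.08713811538179125}
```

View pics/scene0.png

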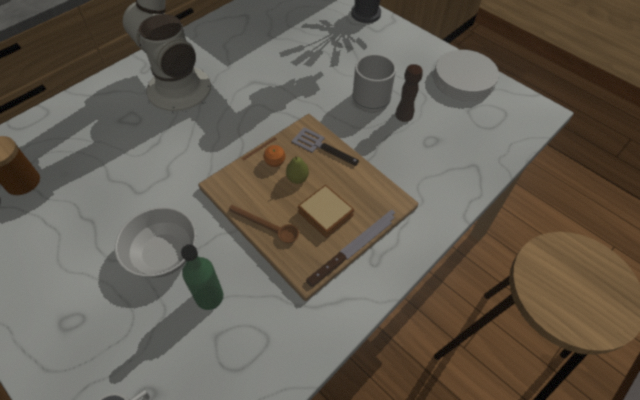

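View pics/side0.png

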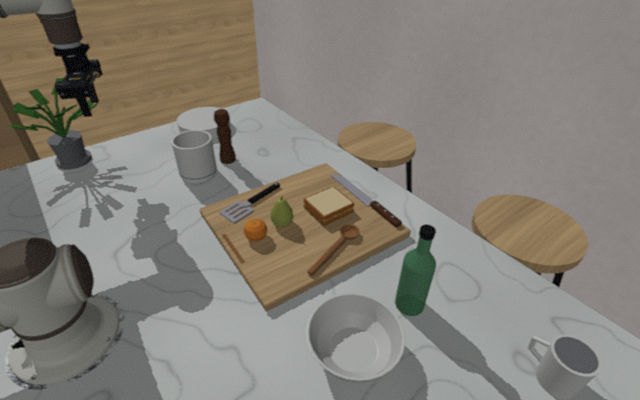

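The scene view shows the crock at (374,80) with the mill at (407,92), the bowl at (155,245) with the bottle at (203,280). On the board are the spoon (232,209)→(287,233), turner (357,161)→(307,138), clementine (274,155), pear (297,170), sandwich and knife. I'll enlarge crops to measure these.

```bash
cat > h.py <<'E'
import cv2,numpy as np
from bench import robot
from scipy.spatial.transform import Rotation as R
def w(n,u,v,z):
    c=robot.camera_info(n);T=np.array(c["cam_to_world"]);d=T[:3,:3]@np.linalg.solve(c["mtx"],[u,v,1]);o=T[:3,3]
    return (o+d*(z-o[2])/d[2])[:2].round(4)
def pr(n,p):
    c=robot.camera_info(n);T=np.linalg.inv(c["cam_to_world"]);q=c["mtx"]@(T[:3,:3]@p+T[:3,3]);return (q[:2]/q[2]).round(1)
E
python3 - <<'E'
import cv2
a=cv2.imread('pics/scene0.png')[95:305,195:425]; cv2.imwrite('pics/sc.png',cv2.convertScaleAbs(cv2.resize(a,None,fx=2.8,fy=2.8,interpolation=cv2.INTER_CUBIC),alpha=1.5))
b=cv2.imread('pics/side0.png')[95:395,150:450]; cv2.imwrite('pics/sd.png',cv2.convertScaleAbs(cv2.resize(b,None,fx=2,fy=2,interpolation=cv2.INTER_CUBIC),alpha=1.3))
E
```

```text
(no output)
```

View pics/sc.png

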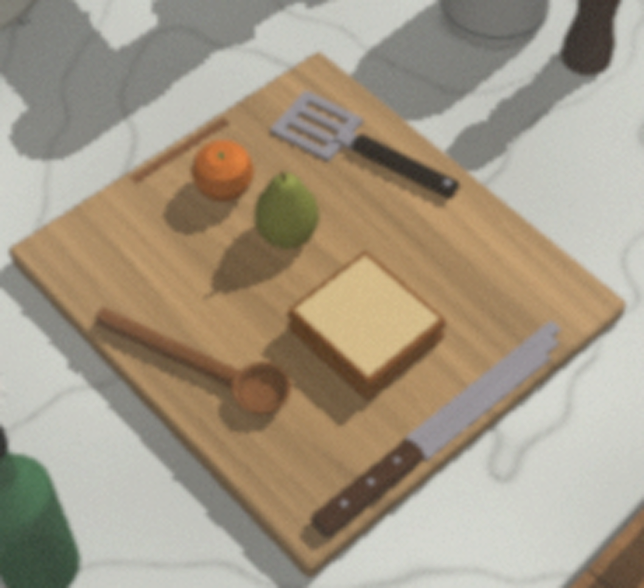

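View pics/sd.png

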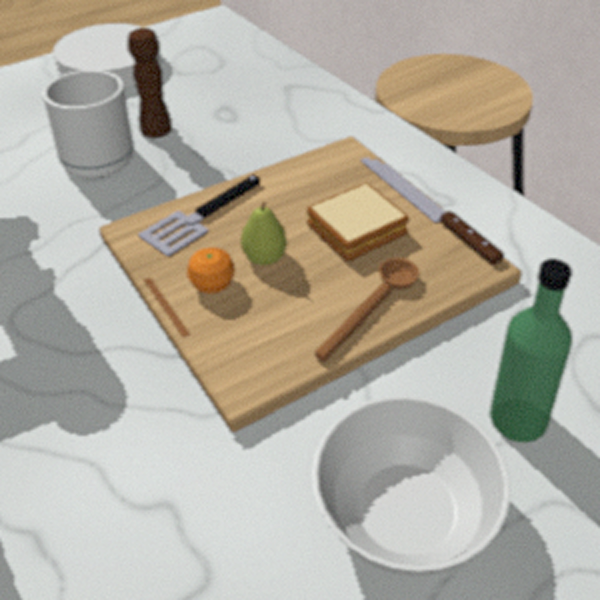

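Scene crop (px): spoon end (100,317), head (260,388); turner end (455,186), blade corners (303,92),(273,130),(325,158),(362,122); clementine (222,169); pear (286,214). Side crop: spoon (320,355)→(400,275), turner end (258,181), clementine (211,270), pear (264,243), crock rim (86,88), bowl rim (411,484), mill foot (155,130), bottle foot (522,430).

Run:
```python
from h import *
s=lambda u,v,z:w("scene",u/2.8+195,v/2.8+95,z)
d=lambda u,v,z:w("side",u/2+150,v/2+95,z)
for n,a,b,z in [("spoon end",(100,317),(320,355),.037),("spoon head",(260,388),(400,275),.037),
 ("turner end",(455,186),(258,181),.035),("blade c",(316,125),(174,234),.029),("neck",(348,142),(203,213),.033),
 ("clem",(222,169),(211,270),.050),("pear",(286,214),(264,243),.053),
 ("sandwich",(366,317),(357,216),.059),("knife end",(325,525),(497,257),.035),("knife mid",(415,445),(442,217),.033),("boardcornerL",(10,252),(235,430),.025),("boardNearR",(318,52),(103,230),.025),("far R",(623,305),(353,138),.025)]:
    print(n,s(*a,z),d(*b,z))
print("crock",w("scene",376,68,.13),d(86,90,.13),"bowl",w("scene",156,237,.065),d(411,484,.065),"mill",w("scene",405,117,0),d(155,130,0),"bottle",w("scene",208,298,0),d(522,430,0))
```

```text
spoon end [ 0.4924 -0.1899] [ 0.4864 -0.1884]
spoon head [ 0.65   -0.1391] [ 0.65   -0.1422]
turner end [0.6195 0.1539] [0.617  0.1425]
blade c [0.4628 0.1175] [0.4596 0.1144]
neck [0.5042 0.1217] [0.5131 0.1266]
clem [ 4.514e-01 -2.000e-04] [ 0.453  -0.0008]
pear [0.5369 0.0036] [ 5.344e-01 -1.000e-04]
sandwich [ 0.6742 -0.0303] [ 0.6642 -0.0348]
knife end [ 0.782  -0.1908] [ 0.7788 -0.1919]
knife mid [ 0.7841 -0.083 ] [ 0.781  -0.0842]
boardcornerL [ 0.3673 -0.1986] [ 0.3574 -0.2094]
boardNearR [0.3888 0.1945] [0.3861 0.1859]
far R [0.8207 0.1647] [0.8154 0.1617]
crock [0.4718 0.3899] [0.4677 0.3849] bowl [ 0.4467 -0.3757] [ 0.4452 -0.3881] mill [0.5901 0.4098] [0.5811 0.4143] bottle [ 0.6264 -0.3767] [ 0.6203 -0.3845]
```

```bash
cat >> h.py <<'E'
def pose(yaw,tilt=0): return R.from_euler('z',yaw)*R.from_matrix(np.diag([1.,-1,-1]))*R.from_euler('y',tilt)
def plan(p,yaw,tilt=0):
    """rotation to do first, then translation in the turned tool axes"""
    o=robot.observe();q=o["orientation"];Rc=R.from_quat(q[[1,2,3,0]]);Rt=pose(yaw,tilt)
    rv=(Rc.inv()*Rt).as_rotvec();d=np.array(p)-o["ee_pos"]
    print("rot",rv.round(3),"n",np.ceil(np.linalg.norm(rv)/.188),"| d new axes",Rt.inv().apply(d).round(4),"old axes",Rc.inv().apply(d).round(4),"n",np.ceil(np.linalg.norm(d)/.0625))
def wp(u,v,z,o):
    c=robot.camera_info("wrist");q=o["orientation"];A=np.eye(4);A[:3,:3]=R.from_quat(q[[1,2,3,0]]).as_matrix();A[:3,3]=o["ee_pos"]
    T=A@c["mount"];d=T[:3,:3]@np.linalg.solve(c["mtx"],[u,v,1]);return (T[:3,3]+d*(z-T[2,3])/d[2])[:2].round(4)
E
python3 -c "
from h import *
plan([.58,-.155,.2],.29)"
```

```text
rot [ 0.002  0.001 -0.704] n 4.0 | d new axes [0.1074 0.7905 0.0216] old axes [0.5935 0.533  0.0227] n 13.0
```

Units first: shifts go in cm and turns go in units of 0.25 rad. So 0.06 m is 6, 0.008 m is 0.8, -0.176 rad is -0.704.

```bash
echo '[{"az":-0.704,"finger_gap":0.087},{"az":-0.704,"finger_gap":0.087},{"az":-0.704,"finger_gap":0.087},{"az":-0.704,"finger_gap":0.087},{"sx":0.8,"sy":6,"finger_gap":0.087},{"sx":0.8,"sy":6,"finger_gap":0.087},{"sx":0.8,"sy":6,"finger_gap":0.087},{"sx":0.8,"sy":6,"finger_gap":0.087},{"sx":0.8,"sy":6,"finger_gap":0.087},{"sx":0.8,"sy":6,"finger_gap":0.087}]' | python3 drive.py 40
echo '[{"sx":0.8,"sy":6,"finger_gap":0.087},{"sx":0.8,"sy":6,"finger_gap":0.087},{"sx":0.8,"sy":6,"finger_gap":0.087},{"sx":0.8,"sy":6,"finger_gap":0.087},{"sx":0.8,"sy":6,"finger_gap":0.087},{"sx":0.8,"sy":6,"finger_gap":0.087},{"sx":0.8,"sy":6,"finger_gap":0.087},{"finger_gap":0.06},{"finger_gap":0.06}]' | python3 drive.py
python3 - <<'E'
from h import *
o=robot.observe();print(o["joints"].round(2));im=robot.get_image("wrist");cv2.imwrite("pics/w1.png",cv2.convertScaleAbs(im,alpha=1.4))
E
```

```text
time_s: 1.35
ee_pos: [0.4005, 0.2391, 0.2224]
orientation: [0.0, 0.989, 0.145, -0.0]
force: [1.1, -0.3, -0.4]
grip_width: 0.0872
grip_force: 0.0
time_s: 2.48
ee_pos: [0.5735, -0.1454, 0.2218]
orientation: [-0.0, 0.99, 0.144, -0.001]
force: [0.3, -1.2, -0.2]
grip_width: 0.074
grip_force: 0.0
[ 0.02  0.33 -0.08 -0.   -1.17  1.84]
```

View pics/w1.png

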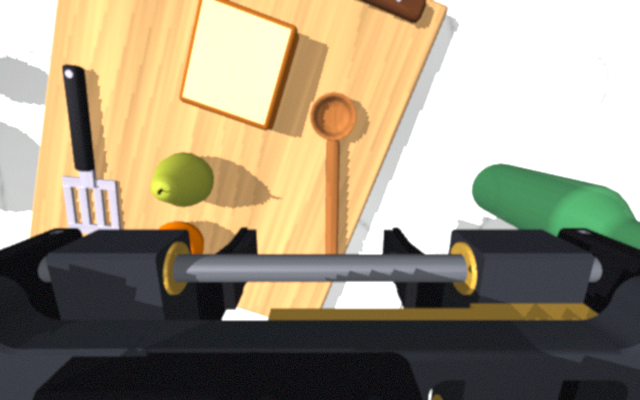

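The wrist view shows the spoon head at (333,116) and its handle running straight down column 332; the turner end is at (71,70) and its neck at (88,175).

Run:
```python
from h import *
o=robot.observe()
for n,u,v,z in [("head",333,116,.038),("h1",332,145,.039),("h2",332,245,.039),("turner end",71,70,.037),("tneck",87.5,175,.032),("pear tip",158,190,.108),("sand near corner R",270,129,.059),("sand NL",181,101,.059)]: print(n,wp(u,v,z,o))
plan([.6095,-.152,.12],.285)
```

```text
head [ 0.6509 -0.1369]
h1 [ 0.6198 -0.1454]
h2 [ 0.5008 -0.1824]
turner end [0.6152 0.1514]
tneck [0.5004 0.1272]
pear tip [0.5354 0.0065]
sand near corner R [ 0.6181 -0.0754]
sand NL [0.6191 0.021 ]
rot [-0.001  0.001  0.006] n 1.0 | d new axes [0.0325 0.0171 0.1022] old axes [0.0325 0.0173 0.1022] n 2.0
```

Converted, 0.0314 m is 3.14, 0.0153 m is 1.53.

```bash
echo '[{"sx":3.14,"sy":1.53,"finger_gap":0.05},{"sz":5,"finger_gap":0.05},{"sz":5,"finger_gap":0.05},{"sz":5,"finger_gap":0.05},{"sz":3,"finger_gap":0.05},{"sz":1.45,"finger_gap":0.05},{"finger_gap":0.05},{"finger_gap":0},{"finger_gap":0},{"finger_gap":0},{"finger_gap":0}]' | python3 drive.py 40
```

```text
time_s: 3.9
ee_pos: [0.6087, -0.1512, 0.0285]
orientation: [0.0, 0.99, 0.145, 0.0]
force: [-0.1, 0.1, -0.1]
grip_width: 0.018
grip_force: 0.0
```

```bash
echo '[{"finger_gap":0},{"sz":-3,"finger_gap":0},{"sz":-6,"finger_gap":0},{"sz":-6,"finger_gap":0},{"sz":-6,"finger_gap":0},{"sz":-6,"finger_gap":0},{"finger_gap":0}]' | python3 drive.py
python3 -c "
from h import *
plan([.406,.464,.3],-.88)"
```

```text
time_s: 4.78
ee_pos: [0.6109, -0.1516, 0.3047]
orientation: [0.002, 0.989, 0.145, 0.006]
force: [-0.2, -0.3, -0.6]
grip_width: 0.0154
grip_force: 40.0
rot [-0.002 -0.013  1.17 ] n 7.0 | d new axes [-0.605  -0.2343  0.0047] old axes [-0.02   -0.6485  0.0012] n 11.0
```

```bash
echo '[{"az":0.668,"finger_gap":0},{"az":0.668,"finger_gap":0},{"az":0.668,"finger_gap":0},{"az":0.668,"finger_gap":0},{"az":0.668,"finger_gap":0},{"az":0.668,"finger_gap":0},{"az":0.672,"finger_gap":0}]' | python3 drive.py
echo '[{"sx":-5.5,"sy":-2.13,"finger_gap":0},{"sx":-5.5,"sy":-2.13,"finger_gap":0},{"sx":-5.5,"sy":-2.13,"finger_gap":0},{"sx":-5.5,"sy":-2.13,"finger_gap":0},{"sx":-5.5,"sy":-2.13,"finger_gap":0},{"sx":-5.5,"sy":-2.13,"finger_gap":0},{"sx":-5.5,"sy":-2.13,"finger_gap":0},{"sx":-5.5,"sy":-2.13,"finger_gap":0},{"sx":-5.5,"sy":-2.13,"finger_gap":0},{"sx":-5.5,"sy":-2.13,"finger_gap":0},{"sx":-5.5,"sy":-2.13,"finger_gap":0},{"finger_gap":0}]' | python3 drive.py
python3 - <<'E'
from h import *
o=robot.observe();print(o["joints"].round(2));im=robot.get_image("wrist");cv2.imwrite("pics/w2.png",cv2.convertScaleAbs(im,alpha=1.2))
E
```

```text
time_s: 5.65
ee_pos: [0.6081, -0.1509, 0.2965]
orientation: [0.0, 0.904, -0.428, -0.001]
force: [0.6, 0.2, -0.8]
grip_width: 0.0155
grip_force: 40.0
time_s: 7.15
ee_pos: [0.4015, 0.4674, 0.2952]
orientation: [0.002, 0.906, -0.424, -0.001]
force: [0.5, -0.5, -0.9]
grip_width: 0.0158
grip_force: 40.0
[ 1.12  0.33  0.11 -0.   -1.35 -0.43]
```

View pics/w2.png

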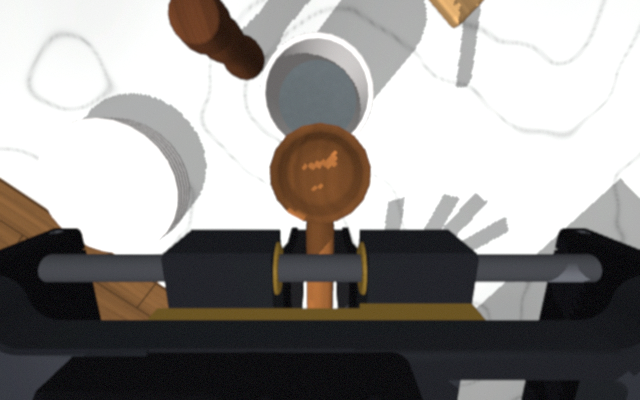

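The wrist view shows the crock rim with left edge at column 265, right at 373 and top at row 33; the mill foot is near (243,60), and the spoon is firmly held along the column.

```bash
cat >> h.py <<'E'
def crockfit(o,l,r,t):
    from scipy.optimize import least_squares
    c=robot.camera_info("wrist");q=o["orientation"];A=np.eye(4);A[:3,:3]=R.from_quat(q[[1,2,3,0]]).as_matrix();A[:3,3]=o["ee_pos"]
    T=np.linalg.inv(A@c["mount"]);a=np.linspace(0,2*np.pi,200)
    def f(x):
        P=np.c_[x[0]+.06*np.cos(a),x[1]+.06*np.sin(a),0*a+.13];Q=(P@T[:3,:3].T+T[:3,3])@c["mtx"].T;Q=Q[:,:2]/Q[:,2:]
        return [Q[:,0].min()-l,Q[:,0].max()-r,Q[:,1].min()-t]
    s=least_squares(f,[.47,.387],diff_step=1e-3);return s.x.round(4),np.round(s.fun,1)
E
python3 - <<'E'
from h import *
o=robot.observe();print(crockfit(o,265,373,33),wp(243,62,0,o))
C=crockfit(o,265,373,33)[0]
az=np.arctan2(C[1],C[0]);print(az)
T=np.array([-np.sin(az),np.cos(az)])
yaw=az-np.pi/2
def tgt(tilt,L,t_end,z_end):
    Rt=pose(yaw,tilt);M=Rt.as_matrix();hd=M[:,0];tz=M[:,2]
    end=np.r_[C+T*t_end,z_end];return end+L*hd+.0035*tz
for te,ze in((.035,.17),(.035,.045)):
    p=tgt(.925,.126,te,ze);print(p.round(4),"bodylow",p[2]+.0545*0);plan(p,yaw,.925)
E
```

```text
(array([0.4634, 0.3922]), array([-3.1,  3.1,  0.3])) [0.583  0.4176]
0.7023730036279627
[0.4916 0.3589 0.2685] bodylow 0.2685197950897132
rot [ 0.007  0.924 -0.006] n 5.0 | d new axes [0.0621 0.0008 0.1275] old axes [ 0.1392 -0.0005  0.0273] n 3.0
[0.4916 0.3589 0.1435] bodylow 0.14351979508971321
rot [ 0.007  0.924 -0.006] n 5.0 | d new axes [-0.0378  0.0008  0.2028] old axes [ 0.139  -0.001   0.1523] n 4.0
```

Converted, 0.185 rad is 0.74.

```bash
echo '[{"ay":0.74,"finger_gap":0},{"ay":0.74,"finger_gap":0},{"ay":0.74,"finger_gap":0},{"ay":0.74,"finger_gap":0},{"ay":0.74,"finger_gap":0},{"finger_gap":0}]' | python3 drive.py
cat >> h.py <<'E'
C=np.array([.467,.389]);AZ=np.arctan2(C[1],C[0]);YAW=AZ-np.pi/2;TT=np.array([-np.sin(AZ),np.cos(AZ)])
def tgt(tilt,L,t_end,z_end,yaw=YAW,h=.0035):
    M=pose(yaw,tilt).as_matrix();p=np.r_[C+TT*t_end,z_end]+L*M[:,0]+h*M[:,2];print(p.round(4));plan(p,yaw,tilt)
E
python3 -c "
from h import *
print(robot.observe()['joints'].round(2))
tgt(.925,.126,.035,.17);tgt(.925,.126,.035,.03)"
```

```text
time_s: 7.95
ee_pos: [0.4031, 0.4637, 0.2941]
orientation: [0.194, 0.81, -0.379, 0.404]
force: [-0.2, -1.1, -0.6]
grip_width: 0.0155
grip_force: 40.0
[ 1.39  0.54 -0.09  0.66 -1.64 -0.9 ]
[0.4949 0.3555 0.2685]
rot [ 0.007 -0.005  0.004] n 1.0 | d new axes [ 0.065  -0.0013  0.1288] old axes [ 0.0644 -0.0019  0.1291] n 3.0
[0.4949 0.3555 0.1285]
rot [ 0.007 -0.005  0.004] n 1.0 | d new axes [-0.0468 -0.0013  0.213 ] old axes [-0.0479 -0.0029  0.2128] n 4.0
```

```bash
echo '[{"sx":2.17,"sy":-0.05,"sz":4.3,"finger_gap":0},{"sx":2.17,"sy":-0.05,"sz":4.3,"finger_gap":0},{"sx":2.17,"sy":-0.05,"sz":4.3,"finger_gap":0},{"finger_gap":0},{"sx":-2.24,"sz":1.68,"finger_gap":0},{"sx":-2.24,"sz":1.68,"finger_gap":0},{"sx":-2.24,"sz":1.68,"finger_gap":0},{"sx":-2.24,"sz":1.68,"finger_gap":0},{"sx":-2.24,"sz":1.68,"finger_gap":0},{"finger_gap":0}]' | python3 drive.py
python3 - <<'E'
from h import *
a=robot.get_image("side")[20:220,120:340];b=robot.get_image("scene")[20:220,280:500]
cv2.imwrite("pics/p1.png",cv2.convertScaleAbs(np.hstack([cv2.resize(x,None,fx=1.8,fy=2) for x in(a,b)]),alpha=1.4))
E
```

```text
time_s: 9.2
ee_pos: [0.4953, 0.3557, 0.1319]
orientation: [0.191, 0.81, -0.381, 0.403]
force: [1.1, -0.2, -1.0]
grip_width: 0.0155
grip_force: 40.0
```

View pics/p1.png

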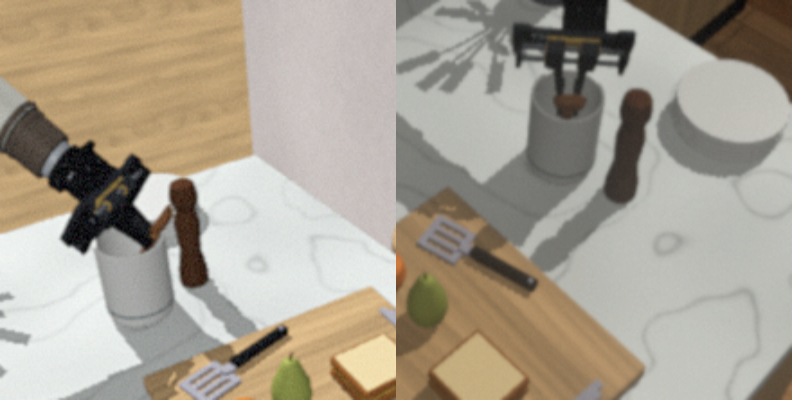

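The pictures show the spoon handle down inside the crock, head above the rim and clear of the mill. I'm releasing it and backing off along the tool axis.

Converted, -0.06 m is -6, -0.03 m is -3.

```bash
echo '[{"finger_gap":0.035},{"finger_gap":0.035},{"finger_gap":0.035},{"sz":-3,"finger_gap":0.035},{"sz":-6,"finger_gap":0.035},{"sz":-6,"finger_gap":0.035},{"sz":-6,"finger_gap":0.035},{"finger_gap":0.06}]' | python3 drive.py
python3 - <<'E'
from h import *
a=robot.get_image("side")[20:220,120:340];b=robot.get_image("scene")[20:220,280:500]
cv2.imwrite("pics/p2.png",cv2.convertScaleAbs(np.hstack([cv2.resize(x,None,fx=1.8,fy=2) for x in(a,b)]),alpha=1.4))
plan([.5145,.127,.3],-2.935)
E
```

```text
time_s: 10.3
ee_pos: [0.3867, 0.4894, 0.2615]
orientation: [0.186, 0.811, -0.381, 0.404]
force: [0.4, -0.6, -0.2]
grip_width: 0.0393
grip_force: 0.0
rot [-0.939 -0.568  1.884] n 12.0 | d new axes [-0.0506 -0.3765 -0.0417] old axes [0.2479 0.1307 0.2598] n 7.0
```

View pics/p2.png

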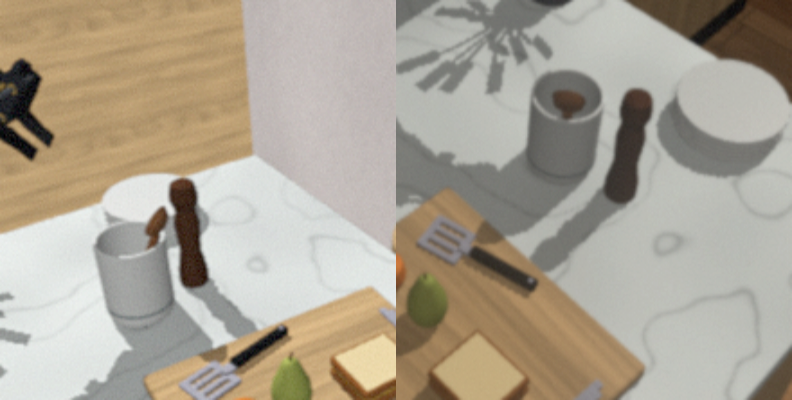

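Side view: the spoon stands in the crock with its head out, and the mill hasn't moved. Next is the turner.

```bash
echo '[{"ay":-0.74,"sz":-1,"finger_gap":0.06},{"ay":-0.74,"sz":-1,"finger_gap":0.06},{"ay":-0.74,"sz":-1,"finger_gap":0.06},{"ay":-0.74,"sz":-1,"finger_gap":0.06},{"ay":-0.74,"sz":-1,"finger_gap":0.06},{"az":0.748,"finger_gap":0.06},{"az":0.748,"finger_gap":0.06},{"az":0.748,"finger_gap":0.06},{"az":0.748,"finger_gap":0.06},{"az":0.748,"finger_gap":0.06},{"az":0.748,"finger_gap":0.06}]' | python3 drive.py
echo '[{"az":0.748,"finger_gap":0.06},{"az":0.748,"finger_gap":0.06},{"az":0.748,"finger_gap":0.06},{"az":0.748,"finger_gap":0.06},{"az":0.748,"finger_gap":0.06},{"finger_gap":0.06}]' | python3 drive.py
python3 -c "
from h import *
plan([.513,.129,.12],-2.934);print(robot.observe()['joints'].round(2))"
```

```text
time_s: 11.78
ee_pos: [0.3725, 0.5028, 0.2979]
orientation: [-0.002, -0.536, 0.844, -0.001]
force: [0.4, -0.1, 0.1]
grip_width: 0.0602
grip_force: 0.0
time_s: 12.52
ee_pos: [0.3725, 0.5032, 0.2983]
orientation: [-0.001, -0.102, 0.995, -0.001]
force: [0.2, -0.8, 0.1]
grip_width: 0.0603
grip_force: 0.0
rot [-0.003 -0.002 -0.003] n 1.0 | d new axes [-0.0604 -0.3951  0.1783] old axes [-0.0619 -0.3945  0.1792] n 8.0
[ 1.19  0.35  0.14 -0.   -1.37 -2.56]
```

Converted, -0.0564 m is -5.64, 0.05 m is 5.

```bash
echo '[{"sx":-0.88,"sy":-5.64,"finger_gap":0.06},{"sx":-0.88,"sy":-5.64,"finger_gap":0.06},{"sx":-0.88,"sy":-5.64,"finger_gap":0.06},{"sx":-0.88,"sy":-5.64,"finger_gap":0.06},{"sx":-0.88,"sy":-5.64,"finger_gap":0.06},{"sx":-0.88,"sy":-5.64,"finger_gap":0.06},{"sx":-0.88,"sy":-5.64,"finger_gap":0.06},{"sz":5,"finger_gap":0.05},{"sz":5,"finger_gap":0.05},{"finger_gap":0.05},{"finger_gap":0.05}]' | python3 drive.py
python3 - <<'E'
from h import *
o=robot.observe();im=robot.get_image("wrist");cv2.imwrite("pics/w3.png",cv2.convertScaleAbs(im,alpha=1.3))
plan([.513,.129,.027],-2.934)
E
```

```text
time_s: 13.9
ee_pos: [0.5138, 0.131, 0.2016]
orientation: [0.001, -0.103, 0.995, -0.0]
force: [-0.1, 0.6, 0.3]
grip_width: 0.0503
grip_force: 0.0
rot [ 0.     0.004 -0.001] n 1.0 | d new axes [ 0.0015 -0.0021  0.1752] old axes [ 0.0022 -0.0022  0.1752] n 3.0
```

View pics/w3.png

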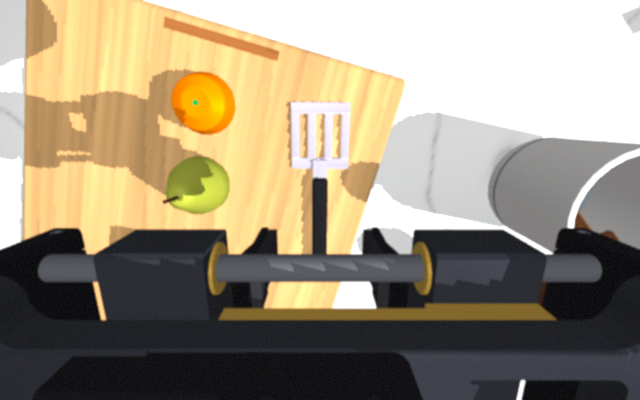

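The turner runs straight along column 320, aligned with the tool; its handle starts at row 178 and its blade spans rows 103–168. Clementine outline centre (204,102), pear belly (200,185).

Run:
```python
from h import *
o=robot.observe()
a=wp(319,178,.039,o);b=wp(320.5,103,.029,o);print(a,b,wp(319.5,245,.039,o))
hd=np.array([np.cos(-2.934),np.sin(-2.934)]);print(a-hd*.012,b-hd*.094)
print("clem",wp(204,102,.05,o),"pear",wp(202,185,.05,o),"stalk",wp(166,202,.117,o))
```

```text
[0.5056 0.1294] [0.4266 0.1146] [0.5848 0.1465]
[0.51734236 0.13187326] [0.51858181 0.13397385]
clem [ 0.4509 -0.0009] pear [0.5371 0.006 ] stalk [0.5389 0.0006]
```

```bash
echo '[{"sx":-0.4,"sz":5,"finger_gap":0.05},{"sz":5,"finger_gap":0.05},{"sz":4.5,"finger_gap":0.05},{"sz":2.95,"finger_gap":0.05},{"finger_gap":0.05},{"finger_gap":0},{"finger_gap":0},{"finger_gap":0},{"finger_gap":0},{"finger_gap":0},{"finger_gap":0}]' | python3 drive.py 45
echo '[{"sz":-3,"finger_gap":0},{"sz":-6,"finger_gap":0},{"sz":-6,"finger_gap":0},{"sz":-6,"finger_gap":0},{"sz":-6,"finger_gap":0},{"finger_gap":0},{"az":-0.748,"finger_gap":0},{"az":-0.748,"finger_gap":0},{"az":-0.748,"finger_gap":0},{"az":-0.748,"finger_gap":0},{"az":-0.748,"finger_gap":0}]' | python3 drive.py
echo '[{"az":-0.748,"finger_gap":0},{"az":-0.748,"finger_gap":0},{"az":-0.748,"finger_gap":0},{"az":-0.748,"finger_gap":0},{"az":-0.748,"finger_gap":0},{"az":-0.748,"finger_gap":0},{"finger_gap":0}]' | python3 drive.py
python3 -c "
from h import *
plan([.39,.455,.3],YAW)"
```

```text
time_s: 15.32
ee_pos: [0.5167, 0.1318, 0.0255]
orientation: [0.0, -0.102, 0.995, 0.0]
force: [-0.0, -0.0, 2.4]
grip_width: 0.0178
grip_force: 45.0
time_s: 16.7
ee_pos: [0.5158, 0.1315, 0.2934]
orientation: [-0.002, -0.542, 0.84, 0.0]
force: [-0.2, -0.6, -1.6]
grip_width: 0.0177
grip_force: 45.0
time_s: 17.58
ee_pos: [0.5159, 0.1316, 0.2937]
orientation: [0.001, 0.904, -0.427, -0.001]
force: [-0.4, 0.4, -1.1]
grip_width: 0.0173
grip_force: 45.0
rot [ 0.003  0.001 -0.006] n 1.0 | d new axes [-0.3291 -0.1103 -0.0063] old axes [-0.3297 -0.1083 -0.0062] n 6.0
```

```bash
echo '[{"sx":-5.5,"sy":-1.8,"finger_gap":0},{"sx":-5.5,"sy":-1.8,"finger_gap":0},{"sx":-5.5,"sy":-1.8,"finger_gap":0},{"sx":-5.5,"sy":-1.8,"finger_gap":0},{"sx":-5.5,"sy":-1.8,"finger_gap":0},{"sx":-5.5,"sy":-1.8,"finger_gap":0},{"ay":0.732,"finger_gap":0},{"ay":0.732,"finger_gap":0},{"ay":0.732,"finger_gap":0},{"ay":0.732,"finger_gap":0},{"ay":0.732,"finger_gap":0},{"ay":0.732,"finger_gap":0}]' | python3 drive.py
python3 - <<'E'
from h import *
import h
h.C=C-.022*np.array([np.cos(AZ),np.sin(AZ)])
print(robot.observe()['joints'].round(2))
tgt(1.1,.106,.036,.18,YAW,.0065);tgt(1.1,.106,.036,.045,YAW,.0065)
E
```

```text
time_s: 19.08
ee_pos: [0.389, 0.4555, 0.2947]
orientation: [0.222, 0.77, -0.363, 0.475]
force: [0.2, -0.2, -1.1]
grip_width: 0.0175
grip_force: 45.0
[ 1.43  0.57 -0.16  0.73 -1.72 -0.99]
[0.4615 0.3612 0.2715]
rot [ 0.002 -0.003 -0.004] n 1.0 | d new axes [0.0333 0.0047 0.1165] old axes [0.0329 0.0044 0.1166] n 2.0
[0.4615 0.3612 0.1365]
rot [ 0.002 -0.003 -0.004] n 1.0 | d new axes [-0.087   0.0047  0.1777] old axes [-0.0876  0.0048  0.1774] n 4.0
```

Converted, 0.058 m is 5.8, -0.0301 m is -3.01.

```bash
echo '[{"sx":1.67,"sy":0.24,"sz":5.8,"finger_gap":0},{"sx":1.67,"sy":0.24,"sz":5.8,"finger_gap":0},{"finger_gap":0},{"sx":-3.01,"sz":1.53,"finger_gap":0},{"sx":-3.01,"sz":1.53,"finger_gap":0},{"sx":-3.01,"sz":1.53,"finger_gap":0},{"sx":-3.01,"sz":1.53,"finger_gap":0},{"finger_gap":0},{"finger_gap":0}]' | python3 drive.py
python3 - <<'E'
from h import *
a=robot.get_image("side")[20:220,120:340];b=robot.get_image("scene")[20:220,280:500]
cv2.imwrite("pics/p3.png",cv2.convertScaleAbs(np.hstack([cv2.resize(x,None,fx=1.8,fy=2) for x in(a,b)]),alpha=1.4))
E
```

```text
time_s: 20.2
ee_pos: [0.4612, 0.3617, 0.138]
orientation: [0.221, 0.772, -0.364, 0.472]
force: [0.4, 0.6, -0.2]
grip_width: 0.0176
grip_force: 45.0
```

View pics/p3.png

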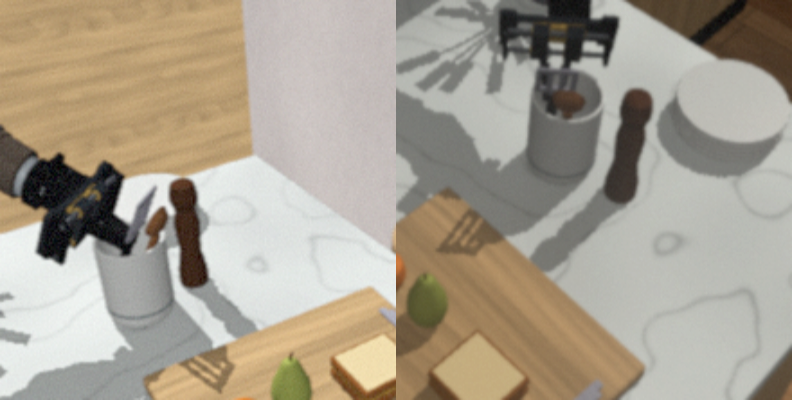

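The turner's handle is in the crock with its blade up, clear of the mill. Next: release it, retreat, refine the bowl centre from the rim extents, then go to the pear.

Units first: shifts go in cm and turns go in units of 0.25 rad. So -0.06 m is -6, -0.03 m is -3, -0.183 rad is -0.732.

```bash
echo '[{"finger_gap":0.035},{"finger_gap":0.035},{"finger_gap":0.035},{"sz":-3,"finger_gap":0.035},{"sz":-6,"finger_gap":0.035},{"sz":-6,"finger_gap":0.06},{"ay":-0.732,"sz":-3,"finger_gap":0.087},{"ay":-0.732,"sz":-2,"finger_gap":0.087},{"ay":-0.732,"sz":-2,"finger_gap":0.087},{"ay":-0.732,"finger_gap":0.087},{"ay":-0.732,"finger_gap":0.087},{"ay":-0.732,"finger_gap":0.087}]' | python3 drive.py
echo '[{"az":-0.7,"finger_gap":0.087},{"az":-0.7,"finger_gap":0.087},{"az":-0.7,"finger_gap":0.087},{"az":-0.7,"finger_gap":0.087},{"az":-0.7,"finger_gap":0.087},{"finger_gap":0.087}]' | python3 drive.py
python3 - <<'E'
from h import *
from scipy.optimize import least_squares
a=np.linspace(0,2*np.pi,240)
def ext(n,x):
    P=np.c_[x[0]+.095*np.cos(a),x[1]+.095*np.sin(a),0*a+.065]
    Q=np.array([pr(n,p) for p in P]);return np.r_[Q.min(0),Q.max(0)]
ms=np.array([150+313/2,95+400/2,150+509/2,95+570/2])
mc=np.array([116,211,195,277])
print(ext("side",[.446,-.382]),ms,ext("scene",[.446,-.382]),mc)
for n,m in(("side",ms),("scene",mc)):
    s=least_squares(lambda x:ext(n,x)-m,[.446,-.382],diff_step=2e-2);print(n,s.x,s.fun)
plan([.5365,.003,.2],0)
# pear/clem green/orange blobs
for n in("scene","side"):
    h=cv2.cvtColor(robot.get_image(n),cv2.COLOR_BGR2HSV)
    for nm,lo,hi,z in(("pear",(28,90,40),(42,255,255),.053),("clem",(5,190,90),(15,255,255),.05)):
        k,l,st,ce=cv2.connectedComponentsWithStats(cv2.inRange(h,lo,hi));i=1+st[1:,4].argmax();print(n,nm,st[i],ce[i].round(1),w(n,*ce[i],z))
E
```

```text
time_s: 21.8
ee_pos: [0.3399, 0.5069, 0.2473]
orientation: [-0.002, 0.905, -0.426, -0.003]
force: [1.2, -1.4, -0.6]
grip_width: 0.0863
grip_force: 0.0
time_s: 22.55
ee_pos: [0.3402, 0.5065, 0.2462]
orientation: [0.0, 1.0, -0.003, -0.0]
force: [0.4, 0.4, -0.3]
grip_width: 0.0869
grip_force: 0.0
[303.9 294.2 404.1 383.8] [306.5 295.  404.5 380. ] [112.1 205.1 194.2 275.2] [116 211 195 277]Traceback (most recent call last):
  File "<stdin>", line 11, in <module>
    return func(*args, **kwargs)
    result = trf(vector_fun.fun, vector_fun.jac, x0, f0, J0, lb, ub, ftol, xtol,
                 gtol, max_nfev, x_scale, loss_function, tr_solver,
                 tr_options.copy(), verbose, callback=callback_wrapped)
    return trf_no_bounds(
        fun, jac, x0, f0, J0, ftol, xtol, gtol, max_nfev, x_scale,
        loss_function, tr_solver, tr_options, verbose, callback=callback)
    f_new = fun(x_new)
    self._update_fun()
    ~~~~~~~~~~~~~~~~^^
    self.f = self.fun_wrapped(xp_copy(self.x))
             ~~~~~~~~~~~~~~~~^^^^^^^^^^^^^^^^^
    return np.atleast_1d(self.fun(x))
                         ~~~~~~~~^^^
    return self.f(x, *self.args, **self.kwargs)
           ~~~~~~^^^^^^^^^^^^^^^^^^^^^^^^^^^^^^
  File "<stdin>", line 11, in <lambda>
  File "<stdin>", line 6, in ext
  File "h.py", line 8, in pr
    c=robot.camera_info(n);T=np.linalg.inv(c["cam_to_world"]);q=c["mtx"]@(T[:3,:3]@p+T[:3,3]);return (q[:2]/q[2]).round(1)
ValueError: time passes only in moves, steps and waits
```

Run:
```python
from h import *
for n,m,p in(("side",(355.5,337.5),(354,339)),("scene",(155.5,244),(153.2,240.2))): print(n,np.array([.446,-.382])+w(n,*m,.065)-w(n,*p,.065))
plan([.5365,.003,.2],0)
for n in("scene","side"):
    h=cv2.cvtColor(robot.get_image(n),cv2.COLOR_BGR2HSV)
    for nm,lo,hi,z in(("pear",(28,90,40),(42,255,255),.053),("clem",(5,190,90),(15,255,255),.05)):
        k,l,st,ce=cv2.connectedComponentsWithStats(cv2.inRange(h,lo,hi));i=1+st[1:,4].argmax();print(n,nm,st[i],ce[i].round(1),w(n,*ce[i],z))
```

```text
side [ 0.4504 -0.3813]
scene [ 0.4584 -0.3841]
rot [ 0.001  0.    -0.007] n 1.0 | d new axes [0.1963 0.5035 0.0462] old axes [0.1998 0.5021 0.0464] n 9.0
scene pear [287 157  21  26 375] [297.1 169.9] [0.5332 0.007 ]Traceback (most recent call last):
  File "<stdin>", line 7, in <module>
ValueError: attempt to get argmax of an empty sequence
```

Converted, 0.0559 m is 5.59, 0.0218 m is 2.18.

```bash
echo '[{"sz":-5,"finger_gap":0.087},{"sx":2.18,"sy":5.59,"finger_gap":0.087},{"sx":2.18,"sy":5.59,"finger_gap":0.087},{"sx":2.18,"sy":5.59,"finger_gap":0.087},{"sx":2.18,"sy":5.59,"finger_gap":0.087},{"sx":2.18,"sy":5.59,"finger_gap":0.087},{"sx":2.18,"sy":5.59,"finger_gap":0.087},{"sx":2.18,"sy":5.59,"finger_gap":0.087},{"sx":2.18,"sy":5.59,"finger_gap":0.087},{"sx":2.18,"sy":5.59,"sz":5,"finger_gap":0.087},{"sz":5,"finger_gap":0.087},{"finger_gap":0.087}]' | python3 drive.py
python3 - <<'E'
from h import *
plan([.5365,.003,.2],0)
for n in("scene","side"):
    h=cv2.cvtColor(robot.get_image(n),cv2.COLOR_BGR2HSV)
    for nm,lo,hi,z in(("pear",(25,90,40),(45,255,255),.053),("clem",(3,170,60),(15,255,255),.05)):
        k,l,st,ce=cv2.connectedComponentsWithStats(cv2.inRange(h,lo,hi))
        for i in range(1,k):
            if st[i,4]>100: print(n,nm,st[i],ce[i].round(1),w(n,*ce[i],z))
E
```

```text
time_s: 24.1
ee_pos: [0.5271, 0.0126, 0.2027]
orientation: [0.001, 1.0, -0.004, -0.005]
force: [-0.0, 0.3, 0.6]
grip_width: 0.0869
grip_force: 0.0
rot [ 0.002  0.009 -0.009] n 1.0 | d new axes [0.0094 0.0096 0.0027] old axes [0.0095 0.0095 0.0027] n 1.0
scene pear [287 157  21  26 422] [297.  170.3] [0.5337 0.006 ]
scene clem [266 146  19  17 191] [275.4 153. ] [0.4472 0.0076]
side pear [271 199  22  29 482] [281.3 213.5] [0.5397 0.0113]
side clem [306 201  48  18 101] [327.5 210.1] [ 0.6498 -0.0487]
side clem [244 219  23  22 373] [254.9 229.9] [4.52e-01 3.00e-04]
```

Converted, 0.0106 m is 1.06, 0.01 m is 1.

```bash
echo '[{"sx":1,"sy":1.06,"finger_gap":0.087},{"sz":3,"finger_gap":0.087},{"sz":5,"finger_gap":0.087},{"sz":5,"finger_gap":0.087},{"sz":3,"finger_gap":0.087},{"finger_gap":0.087},{"finger_gap":0.087}]' | python3 drive.py 15
echo '[{"finger_gap":0.07},{"finger_gap":0.066},{"finger_gap":0.062},{"finger_gap":0.058},{"finger_gap":0.05},{"finger_gap":0.04},{"finger_gap":0.04}]' | python3 drive.py
```

```text
time_s: 25.08
ee_pos: [0.542, 0.0038, 0.0483]
orientation: [-0.0, 1.0, -0.002, 0.002]
force: [-0.5, 0.7, 0.2]
grip_width: 0.0867
grip_force: 0.0
time_s: 25.95
ee_pos: [0.54, 0.0035, 0.0466]
orientation: [-0.0, 1.0, -0.002, 0.0]
force: [-1.6, 1.4, 4.9]
grip_width: 0.0605
grip_force: 15.0
```

```bash
echo '[{"finger_gap":0.075},{"finger_gap":0.075},{"sz":0.7,"finger_gap":0.075},{"finger_gap":0.075},{"finger_gap":0.066},{"finger_gap":0.06},{"finger_gap":0.055},{"finger_gap":0.04},{"finger_gap":0.04}]' | python3 drive.py 20
```

```text
time_s: 27.08
ee_pos: [0.5398, 0.0034, 0.0393]
orientation: [-0.0, 1.0, -0.002, 0.0]
force: [0.4, 0.4, -0.1]
grip_width: 0.0608
grip_force: 20.0
```

Converted, -0.05 m is -5, -0.04 m is -4.

```bash
echo '[{"sz":-1,"finger_gap":0.04},{"sz":-3,"finger_gap":0.04},{"sz":-5,"finger_gap":0.04},{"sz":-5,"finger_gap":0.04},{"sz":-4,"finger_gap":0.04},{"finger_gap":0.04},{"finger_gap":0.04}]' | python3 drive.py
python3 -c "
from h import *
plan([.421,-.382,.2],0)"
```

```text
time_s: 27.95
ee_pos: [0.5389, 0.0032, 0.2188]
orientation: [-0.0, 1.0, -0.003, -0.001]
force: [0.4, 0.4, -2.1]
grip_width: 0.0603
grip_force: 20.0
rot [-0.     0.001 -0.005] n 1.0 | d new axes [-0.1179  0.3852  0.0188] old axes [-0.1158  0.3859  0.0188] n 7.0
```

Converted, 0.0552 m is 5.52, 0.05 m is 5.

```bash
echo '[{"sx":-1.66,"sy":5.52,"finger_gap":0.04},{"sx":-1.66,"sy":5.52,"finger_gap":0.04},{"sx":-1.66,"sy":5.52,"finger_gap":0.04},{"sx":-1.66,"sy":5.52,"finger_gap":0.04},{"sx":-1.66,"sy":5.52,"finger_gap":0.04},{"sx":-1.66,"sy":5.52,"finger_gap":0.04},{"sx":-1.66,"sy":5.52,"finger_gap":0.04},{"sz":4,"finger_gap":0.04},{"sz":5,"finger_gap":0.04},{"sz":5,"finger_gap":0.04},{"sz":2,"finger_gap":0.04},{"finger_gap":0.04}]' | python3 drive.py
echo '[{"sz":1,"finger_gap":0.04},{"sz":0.8,"finger_gap":0.04},{"sz":0.6,"finger_gap":0.04},{"finger_gap":0.04},{"finger_gap":0.04}]' | python3 drive.py
```

```text
time_s: 29.45
ee_pos: [0.4194, -0.3814, 0.0559]
orientation: [-0.002, 1.0, -0.003, -0.004]
force: [0.1, -0.0, -0.9]
grip_width: 0.0603
grip_force: 20.0
time_s: 30.08
ee_pos: [0.4219, -0.3827, 0.0356]
orientation: [0.0, 1.0, -0.002, 0.0]
force: [0.4, -0.2, -1.8]
grip_width: 0.0604
grip_force: 20.0
```

```bash
for i in 1; do echo '[{"sz":0.5,"finger_gap":0.04},{"finger_gap":0.04},{"finger_gap":0.04}]' | python3 drive.py; done; echo '[{"sz":0.3,"finger_gap":0.04},{"finger_gap":0.04},{"finger_gap":0.04}]' | python3 drive.py; echo '[{"sz":0.3,"finger_gap":0.04},{"finger_gap":0.04},{"finger_gap":0.04}]' | python3 drive.py
```

```text
time_s: 30.45
ee_pos: [0.4217, -0.3826, 0.0302]
orientation: [0.0, 1.0, -0.002, -0.0]
force: [0.3, -1.3, -0.8]
grip_width: 0.0606
grip_force: 20.0
time_s: 30.82
ee_pos: [0.4217, -0.3825, 0.0272]
orientation: [-0.0, 1.0, -0.002, -0.0]
force: [0.5, -0.5, -0.3]
grip_width: 0.0605
grip_force: 20.0
time_s: 31.2
ee_pos: [0.4217, -0.3825, 0.0242]
orientation: [0.0, 1.0, -0.002, -0.0]
force: [-0.5, -1.2, -1.7]
grip_width: 0.0601
grip_force: 20.0
```

Converted, 0.002 m is 0.2.

```bash
echo '[{"sz":0.2,"finger_gap":0.04},{"finger_gap":0.04},{"finger_gap":0.04}]' | python3 drive.py; echo '[{"sz":0.1,"finger_gap":0.04},{"finger_gap":0.04},{"finger_gap":0.04}]' | python3 drive.py
```

```text
time_s: 31.58
ee_pos: [0.4217, -0.3825, 0.0222]
orientation: [-0.0, 1.0, -0.002, -0.0]
force: [-0.3, -0.1, -1.7]
grip_width: 0.0605
grip_force: 20.0
time_s: 31.95
ee_pos: [0.4219, -0.3827, 0.0214]
orientation: [0.0, 1.0, -0.002, 0.0]
force: [1.2, 0.5, -0.6]
grip_width: 0.0605
grip_force: 20.0
```

```bash
echo '[{"finger_gap":0.064},{"finger_gap":0.066},{"finger_gap":0.07},{"finger_gap":0.074},{"finger_gap":0.074},{"sz":-1,"finger_gap":0.076},{"sz":-3,"finger_gap":0.08},{"sz":-5,"finger_gap":0.087},{"sz":-5,"finger_gap":0.087},{"sz":-5,"finger_gap":0.087},{"finger_gap":0.087}]' | python3 drive.py
python3 - <<'E'
from h import *
plan([.4515,0,.2],0)
for n in("scene","side"):
    h=cv2.cvtColor(robot.get_image(n),cv2.COLOR_BGR2HSV)
    for nm,lo,hi in(("pear",(25,90,40),(45,255,255)),("clem",(3,170,60),(15,255,255))):
        k,l,st,ce=cv2.connectedComponentsWithStats(cv2.inRange(h,lo,hi))
        for i in range(1,k):
            if st[i,4]>120: print(n,nm,st[i],ce[i].round(1),w(n,*ce[i],.045 if nm=="pear" else .05))
E
```

```text
time_s: 33.33
ee_pos: [0.4239, -0.3841, 0.2172]
orientation: [0.003, 1.0, -0.002, 0.005]
force: [-0.3, 0.4, -0.9]
grip_width: 0.087
grip_force: 0.0
rot [ 0.006 -0.01  -0.004] n 1.0 | d new axes [ 0.0276 -0.3841  0.0172] old axes [ 0.0258 -0.3843  0.0151] n 7.0
scene pear [139 224  24  25 441] [149.7 236.2] [ 0.4206 -0.3823]
scene clem [268 146  16  13 121] [276.4 152.4] [0.4477 0.011 ]
side pear [327 331  30  38 844] [341.8 350.2] [ 0.4152 -0.3847]
side clem [244 219  23  22 374] [255. 230.] [4.521e-01 2.000e-04]
```

The pear stands in the bowl near (0.418,-0.383). Next is the clementine.

```bash
echo '[{"sx":0.4,"sy":-5.48,"finger_gap":0.087},{"sx":0.4,"sy":-5.48,"finger_gap":0.087},{"sx":0.4,"sy":-5.48,"finger_gap":0.087},{"sx":0.4,"sy":-5.48,"finger_gap":0.087},{"sx":0.4,"sy":-5.48,"finger_gap":0.087},{"sx":0.4,"sy":-5.48,"finger_gap":0.087},{"sx":0.4,"sy":-5.48,"finger_gap":0.087},{"sz":5,"finger_gap":0.087},{"sz":5,"finger_gap":0.087},{"finger_gap":0.087},{"finger_gap":0.087}]' | python3 drive.py 15; python3 -c "
from h import *
plan([.4515,0,.031],0)"
```

```text
time_s: 34.8
ee_pos: [0.4524, 0.0009, 0.1122]
orientation: [0.0, 1.0, -0.002, 0.001]
force: [-0.0, 0.2, -0.1]
grip_width: 0.0868
grip_force: 0.0
rot [ 0.    -0.001 -0.004] n 1.0 | d new axes [-0.0009  0.0009  0.0812] old axes [-0.001   0.0009  0.0812] n 2.0
```

Converted, 0.03 m is 3, 0.021 m is 2.1.

```bash
echo '[{"sx":-0.1,"sy":0.1,"sz":3,"finger_gap":0.087},{"sz":3,"finger_gap":0.087},{"sz":2.1,"finger_gap":0.087},{"finger_gap":0.08},{"finger_gap":0.07},{"finger_gap":0.066},{"finger_gap":0.06},{"finger_gap":0.05},{"finger_gap":0.04},{"finger_gap":0.04}]' | python3 drive.py 15
echo '[{"sz":-1,"finger_gap":0.04},{"sz":-3,"finger_gap":0.04},{"sz":-5,"finger_gap":0.04},{"sz":-5,"finger_gap":0.04},{"sz":-4,"finger_gap":0.04},{"finger_gap":0.04},{"finger_gap":0.04}]' | python3 drive.py
python3 -c "
from h import *
plan([.488,-.382,.2],0)"
```

```text
time_s: 36.05
ee_pos: [0.4509, -0.0001, 0.0309]
orientation: [0.0, 1.0, -0.002, 0.0]
force: [-0.9, -0.1, 6.8]
grip_width: 0.0597
grip_force: 15.0
time_s: 36.92
ee_pos: [0.4496, -0.0001, 0.2096]
orientation: [-0.0, 1.0, -0.003, -0.001]
force: [0.1, 0.1, -1.1]
grip_width: 0.0594
grip_force: 14.9
rot [-0.     0.001 -0.005] n 1.0 | d new axes [0.0384 0.3819 0.0096] old axes [0.0404 0.3817 0.0094] n 7.0
```

Converted, 0.0545 m is 5.45, 0.05 m is 5.

```bash
echo '[{"sx":0.54,"sy":5.45,"finger_gap":0.04},{"sx":0.54,"sy":5.45,"finger_gap":0.04},{"sx":0.54,"sy":5.45,"finger_gap":0.04},{"sx":0.54,"sy":5.45,"finger_gap":0.04},{"sx":0.54,"sy":5.45,"finger_gap":0.04},{"sx":0.54,"sy":5.45,"finger_gap":0.04},{"sx":0.54,"sy":5.45,"finger_gap":0.04},{"sz":5,"finger_gap":0.04},{"sz":5,"finger_gap":0.04},{"sz":3,"finger_gap":0.04},{"sz":1.5,"finger_gap":0.04},{"finger_gap":0.04}]' | python3 drive.py
python3 -c "
from h import *
plan([.486,-.382,.03],0)"
```

```text
time_s: 38.42
ee_pos: [0.4857, -0.3814, 0.0636]
orientation: [-0.001, 1.0, -0.002, -0.002]
force: [-0.4, 0.1, -0.7]
grip_width: 0.0597
grip_force: 14.9
rot [-0.001  0.003 -0.005] n 1.0 | d new axes [0.0003 0.0006 0.0336] old axes [0.0004 0.0007 0.0336] n 1.0
```

```bash
echo '[{"sz":1.2,"finger_gap":0.04},{"sz":1,"finger_gap":0.04},{"sz":0.8,"finger_gap":0.04},{"finger_gap":0.04},{"finger_gap":0.04}]' | python3 drive.py; echo '[{"sz":0.4,"finger_gap":0.04},{"finger_gap":0.04},{"finger_gap":0.04}]' | python3 drive.py;echo '[{"sz":0.3,"finger_gap":0.04},{"finger_gap":0.04},{"finger_gap":0.04}]' | python3 drive.py
```

```text
time_s: 39.05
ee_pos: [0.4867, -0.3819, 0.0355]
orientation: [0.0, 1.0, -0.002, 0.0]
force: [0.4, -0.5, -1.0]
grip_width: 0.0597
grip_force: 14.9
time_s: 39.42
ee_pos: [0.4865, -0.3818, 0.0313]
orientation: [0.0, 1.0, -0.002, 0.0]
force: [-1.1, 0.5, -0.4]
grip_width: 0.0597
grip_force: 14.9
time_s: 39.8
ee_pos: [0.4865, -0.3818, 0.0282]
orientation: [0.0, 1.0, -0.002, -0.0]
force: [0.4, -0.0, -0.4]
grip_width: 0.0596
grip_force: 14.9
```

```bash
for i in 1; do echo '[{"sz":0.3,"finger_gap":0.04},{"finger_gap":0.04},{"finger_gap":0.04}]' | python3 drive.py; done; echo '[{"sz":0.2,"finger_gap":0.04},{"finger_gap":0.04},{"finger_gap":0.04}]' | python3 drive.py;echo '[{"sz":0.2,"finger_gap":0.04},{"finger_gap":0.04},{"finger_gap":0.04}]' | python3 drive.py
```

```text
time_s: 40.17
ee_pos: [0.4865, -0.3818, 0.0252]
orientation: [0.0, 1.0, -0.002, -0.0]
force: [0.3, 0.5, -0.4]
grip_width: 0.0594
grip_force: 14.9
time_s: 40.55
ee_pos: [0.4865, -0.3818, 0.0232]
orientation: [0.0, 1.0, -0.002, -0.0]
force: [0.1, -0.4, -0.4]
grip_width: 0.0597
grip_force: 14.9
time_s: 40.92
ee_pos: [0.4865, -0.3818, 0.0212]
orientation: [-0.0, 1.0, -0.002, -0.0]
force: [-0.4, -0.3, 0.2]
grip_width: 0.0598
grip_force: 14.9
```

Converted, 0.0015 m is 0.15.

```bash
echo '[{"sz":0.15,"finger_gap":0.04},{"finger_gap":0.04},{"finger_gap":0.04}]' | python3 drive.py;echo '[{"sz":0.15,"finger_gap":0.04},{"finger_gap":0.04},{"finger_gap":0.04}]' | python3 drive.py
```

```text
time_s: 41.3
ee_pos: [0.4865, -0.3818, 0.0197]
orientation: [0.0, 1.0, -0.002, -0.0]
force: [-0.8, -0.3, -1.0]
grip_width: 0.0594
grip_force: 14.9
time_s: 41.68
ee_pos: [0.4865, -0.3817, 0.0182]
orientation: [-0.0, 1.0, -0.002, -0.0]
force: [0.4, 0.4, -1.3]
grip_width: 0.0597
grip_force: 14.9
```

```bash
echo '[{"sz":0.15,"finger_gap":0.04},{"finger_gap":0.04},{"finger_gap":0.04}]' | python3 drive.py;echo '[{"sz":0.15,"finger_gap":0.04},{"finger_gap":0.04},{"finger_gap":0.04}]' | python3 drive.py
```

```text
time_s: 42.05
ee_pos: [0.4865, -0.3818, 0.0167]
orientation: [-0.0, 1.0, -0.002, -0.0]
force: [1.2, -0.4, -0.7]
grip_width: 0.0596
grip_force: 14.9
time_s: 42.42
ee_pos: [0.4866, -0.3818, 0.0154]
orientation: [0.0, 1.0, -0.002, 0.0]
force: [-0.3, -0.3, 0.1]
grip_width: 0.0594
grip_force: 15.5
```

```bash
echo '[{"finger_gap":0.062},{"finger_gap":0.064},{"finger_gap":0.066},{"finger_gap":0.066},{"sz":-1,"finger_gap":0.07},{"sz":-3,"finger_gap":0.08},{"sz":-5,"finger_gap":0.087},{"sz":-5,"finger_gap":0.087},{"sz":-5,"finger_gap":0.087},{"sx":-4,"sy":-5,"finger_gap":0.087},{"sx":-4,"sy":-5,"finger_gap":0.087},{"finger_gap":0.087}]' | python3 drive.py
python3 - <<'E'
from h import *
for n in("scene","side"):
    im=robot.get_image(n);cv2.imwrite(f"pics/{n}_f.png",im);h=cv2.cvtColor(im,cv2.COLOR_BGR2HSV)
    for nm,lo,hi in(("pear",(25,90,40),(45,255,255)),("clem",(3,170,60),(15,255,255))):
        k,l,st,ce=cv2.connectedComponentsWithStats(cv2.inRange(h,lo,hi))
        for i in range(1,k):
            if st[i,4]>120: print(n,nm,st[i],ce[i].round(1),w(n,*ce[i],.045 if nm=="pear" else .033))
    # did other things move? template match of start-image patches
    a=cv2.imread(f"pics/{n}0.png")
    B={"scene":dict(crock=(352,85,45,25),mill=(396,65,26,58),bottle=(182,245,42,65),bowl=(112,208,86,70),sand=(297,183,58,52),knife=(303,205,95,85)),
       "side":dict(crock=(172,150,46,33),mill=(213,108,24,58),bottle=(395,225,42,92),bowl=(303,292,104,90),sand=(300,186,58,40),knife=(328,170,76,60))}[n]
    for k,(x,y,ww,hh) in B.items():
        r=cv2.matchTemplate(im[y-10:y+hh+10,x-10:x+ww+10],a[y:y+hh,x:x+ww],cv2.TM_CCOEFF_NORMED);_,m,_,p=cv2.minMaxLoc(r);print(n,k,round(m,2),(p[0]-10,p[1]-10))
    # what changed round the crock
E
```

```text
time_s: 43.92
ee_pos: [0.4055, -0.2815, 0.2058]
orientation: [-0.0, 1.0, -0.002, -0.0]
force: [1.0, 0.1, -0.2]
grip_width: 0.0872
grip_force: 0.0
scene pear [139 225  24  25 456] [149.9 236.9] [ 0.4225 -0.3831]
scene clem [157 245  22  17 256] [167.5 252.9] [ 0.4813 -0.3774]
scene crock 1.0 (0, 0)
scene mill 1.0 (0, 0)
scene bottle 1.0 (0, 0)
scene bowl 0.49 (0, 1)
scene sand 0.99 (0, 0)
scene knife 1.0 (0, 0)
side pear [ 31  94  26  39 128] [ 43.9 112.2] [0.1404 1.0816]
side pear [327 331  30  38 845] [341.8 350.3] [ 0.4152 -0.3847]
side clem [354 318  28  30 616] [367.5 332.3] [ 0.4871 -0.3811]
side crock 0.99 (0, 0)
side mill 0.99 (0, 0)
side bottle 1.0 (0, 0)
side bowl 0.42 (1, 0)
side sand 0.43 (6, -2)
side knife 0.95 (0, 0)
```

Run:
```python
import cv2,numpy as np
for n,(x0,y0,x1,y1) in(("side",(150,80,250,190)),("scene",(335,30,430,130))):
    d=np.abs(cv2.imread(f"pics/{n}0.png").astype(int)-cv2.imread(f"pics/{n}_f.png")).max(2)[y0:y1,x0:x1]>18
    k,l,st,ce=cv2.connectedComponentsWithStats(d.astype(np.uint8))
    for i in range(1,k):
        if st[i,4]>15: print(n,st[i,:4]+[x0,y0,0,0],st[i,4])
    s=d[10:70:2,::2] if n=="side" else d[10:80:2,::2]
    print("\n".join("".join(".#"[v] for v in r) for r in s))
```

```text
side [192 121  22  28] 343Traceback (most recent call last):
  File "<stdin>", line 8, in <module>
  File "<stdin>", line 8, in <genexpr>
  File "<stdin>", line 8, in <genexpr>
TypeError: string indices must be integers, not 'numpy.bool'
```

Run:
```python
import cv2,numpy as np
for n,(x0,y0,x1,y1) in(("side",(168,106,220,156)),("scene",(350,45,400,112))):
    a=cv2.imread(f"pics/{n}0.png");f=cv2.imread(f"pics/{n}_f.png")
    d=np.abs(a.astype(int)-f).max(2)>14;h=cv2.cvtColor(f,cv2.COLOR_BGR2HSV)
    for y in range(y0,y1,2 if n=="scene" else 1): print("".join("." if not d[y,x] else "B" if h[y,x,1]>90 and h[y,x,2]>35 else "k" if h[y,x,2]<50 else "s" for x in range(x0,x1)))
    print(h[128:134:2,200:206:2].tolist() if n=="side" else "")
```

```text
....................................................
....................................................
....................................................
....................................................
....................................................
....................................................
....................................................
....................................................
....................................................
...................................................B
....................................................
....................................................
....................................................
................................................k..B
................................................B...
......................................sss...........
.....................................ssss.........B.
...................................sssssssss........
..................................sssssssBBss.......
.................................ssssssBBBBBs.......
...............................sssssssBB
[... 2724 characters left out ...]
.....................................
..................................................
..................................................
..................................................
..................................................
..................................................
..................................................
..................................................
..................................................
..................................................
..................................................
..................................................
..................................................
..................................................
```

Side view by code: the steel blade and the brown spoon head both stand above the crock rim. Crock, mill, bottle, sandwich and knife are unmoved, and both fruits are in the bowl. Handing in.

```bash
python3 -c "
from bench import robot
print(robot.hand_in())"
```

```text
the job is handed in; nothing more can be done
None
```

I handed the job in at about 44 s: the spoon and turner are heads-up in the crock, and the pear and clementine are in the bowl. Image checks show the crock, mill, bottle, sandwich and knife unmoved; the bowl's own position couldn't be confirmed that way with fruit in it, though the fruit sits where I placed it.

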